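# Draw the drilled check block out of the row and load it in the hardness holder

### The job

Get the hardness tester ready for its check: without disturbing the other four check blocks, slide the one with the hole in its middle straight out of the row on the tray, towards the tray's open front, with light finger pressure, until it lies a finger's breadth or more clear on the tray. Then lay it flat on the open bed of the specimen holder and push it gently past the sprung side shoe until it meets the stop screw, wherever that is set; bed it there with a steady push of about 10 newtons for a second, and let go.

Things in the scene. Friction and masses are not known exactly. Their poses are not given: they have to be found in the camera images.
- block_drilled: the block to load: round, grey, 44 mm in diameter, 13 mm high, 28 to 56 g, with a blind hole of 16 mm, 6 mm deep, in the middle of its upper face. Origin: centre of its underside, z up. It starts at any of the five places of the row on the tray. Finger pads on it have friction 0.5 or more.
- block_1: one of the four other blocks of the row, same grey, 44 mm in diameter, 13 mm high, plain on top; to be left alone. Origin: centre of its underside.
- block_2: another plain block of the row, as block_1
- block_3: another plain block of the row, as block_1
- block_4: another plain block of the row, as block_1
- tray: slick aluminium tray fixed to the bench, 170 (its x) by 234 mm (its y), floor 3 mm thick (friction 0.16 to 0.24). Origin: centre of its underside; x from open front (edge at -85 mm) to back, y along the row. A fence, 10 mm high above the floor, lower than the blocks, runs along the back (inner face x = 68 mm) and 50 mm forward along each side (inner faces y = +-111 mm).
- holder: the specimen holder, a ground steel fixture (slick, friction 0.24 to 0.36) fixed to the bench. Origin: centre of its underside; x from open bed to end stop. Bed: plate 8 mm thick, x = -80 to 66, 96 mm wide, bare for x < -28 mm. Side rails at x = -8 to 54 mm, flared mouth before them; inner faces y = -22 (fixed) and +25 mm. Strips on top, 15 to 18 mm above the bed, overhang 5 mm: slide a block in, don't lower it.
- side_shoe (a joint): sprung side shoe, a round bar along the holder's +y rail, 5.5 mm proud of it, with a slanted lead-in. Value: m pressed back, 0 free, about 0.0025 with a block behind it, pressed to the fixed rail. Spring 2 to 3.2 N: pushing the block takes 2 to 9 N as its middle passes x = -20 to 4 mm in the holder's frame, then 2 to 6 N up to the stop screw; it stays where it is left.
- reagent_jar: a small glass jar, 46 mm in diameter, 71 mm high, a bystander standing behind the work
- reagent_bottle: a glass bottle, 54 mm in diameter, 95 mm high, a bystander standing behind the work
- cup: an open white cup, 70 mm in diameter, 41 mm high, a bystander standing behind the tray
- calculator: a pocket calculator, 150 by 107 mm, 26 mm high, a bystander lying to the right
- dish: a shallow open dish, 123 mm in diameter, 21 mm high, a bystander at the right
- row_middle (a point): the middle place of the row, on the tray's floor: x = 45, y = 0, z = 3 mm in the tray's frame, same axes. The five blocks stand touching one another and the fence, centres at y = -89, -44, 0, 44 and 89 mm from here
- deepest_home (a point): the farthest the block can be home (stop screw fully back): where the centre of its underside would be, at x = 32, y = 0, z = 8 mm in the holder's frame, same axes. The true home lies 0 to 26 mm short of this in x, where the block meets the screw's tip.
- end_stop: dark bracket across the far end of the rails, with the stop screw in it. Origin: on the bed, at the bracket's front face, x = 54 mm in the holder's frame, same axes. The screw (9 mm thick, 7.5 mm above the bed, y = 0) stands 0 to 26 mm proud towards -x: its setting is not measured and must be felt. It does not give when pushed.
Things that resemble listed ones, but are neither listed nor needed, are in the scene too. Leave any orange or red look-alike of the block_drilled alone.

How it is judged (in metres and radians):
On the way, in this order (a step that is already met when the one before it is completed fails the run):
1. the drilled block has been slid out of the row towards the tray's open front: it lies flat on the tray, at least 48 mm in front of where it stood (x of block_drilled in the frame of tray between -0.085 and -0.003 m and z of block_drilled in the frame of tray below 0.0045 m and angle between block_drilled's own z axis and vertical below 0.08 rad), for 0.2 s.
2. the drilled block lies flat on the holder's open bed, between the mouth and the front edge (x of block_drilled in the frame of holder between -0.08 and -0.035 m and y of block_drilled in the frame of holder between -0.03 and 0.03 m and z of block_drilled in the frame of holder below 0.0105 m and angle between block_drilled's own z axis and vertical below 0.1 rad), for 0.1 s.
3. the block, past the side shoe's lead-in, is bedded on the stop screw: pressed against the end stop with a steady 3 to 14 N (contact force between block_drilled and end_stop between 3 and 14 N and x of block_drilled in the frame of holder above 0.003 m and value of joint side_shoe above 0.001 m), for 0.6 s.
At the end, for the whole second after the job is handed in: the drilled block lies flat and still in the holder where it was pushed home on the stop screw (no more than 28.5 mm short of the deepest home), within 2 mm of the holder's centre line, held by the pressed-back side shoe; the other four blocks are within 6 mm of where they stood on the tray (x of block_drilled in the frame of deepest_home above -0.0285 m and y of block_drilled in the frame of deepest_home between -0.002 and 0.002 m and z of block_drilled in the frame of deepest_home below 0.002 m and angle between block_drilled's own z axis and vertical below 0.06 rad and linear speed of block_drilled below 0.01 m/s and value of joint side_shoe above 0.001 m and distance of each of block_1, block_2, block_3, block_4 from where it was at the start of the episode below 0.006 m); the robot touches nothing.
It fails at once if the drilled block is pressed on the tray with more than 30 N (contact force between block_drilled and tray above 30 N).
It fails at once if the drilled block is shoved against the end stop with more than 25 N (contact force between block_drilled and end_stop above 25 N).
It fails at once if one of the other blocks is moved more than 6 mm (distance of any of block_1, block_2, block_3, block_4 from where it was at the start of the episode above 0.006 m).
It fails at once if a bystander is knocked out of its place (distance of any of reagent_jar, reagent_bottle, cup, calculator, dish from where it was at the start of the episode above 0.02 m).
It also fails if it takes over 70 s, if anything falls off the work surface, if the arm or the gripper's body presses on something with over 40 N, if the wrist force passes 120 N, or if a joint passes its speed limit or range.

### The arm

A 6-joint arm with a two-finger parallel gripper is mounted at the origin on a cart in front of the work surface, level with it; the furniture and walls round the work are solid. World frame = base frame: x ahead of the robot, y to its left, z up, the work surface at z = 0. Lengths are in m, angles in degrees, forces in N, time in s.
With the tool pointing down it reaches from about 0.35 to 0.725 m from the base axis. Payload 4.3 kg.
Tool frame: the origin (TCP) lies midway between the tips of the shut fingers; the grasp point (between the pads) lies 19 mm behind it; z points along the fingers, y is the line along which they close (so a half turn about z gives the same grasp; the last joint's range is limited). The gripper opens to 85 mm and grips with 20 to 120 N. Pads are 22 mm wide; open, the fingers measure 114 mm over their backs; the gripper's body (76 mm by 85 mm) begins 54 mm behind the grasp point. The pads swing forward as they close: fully open they stand 13 mm farther back than shut.
Start: joints at [-76.507, 21.618, 4.641, 73.018, 0, 83.68], TCP at [0.195, -0.541, 0.231] pointing down, gripper open.
Joint ranges: [-156.06, 156.06], [-48.1, 94.91], [-58.44, 69.94], [-101.28, 121.22], [-78.64, 73.56], [-180, 180]. Speed limits (degrees/s): [147.25, 147.25, 180, 180, 180, 180].

### API

Orientations are given as [roll, pitch, yaw] about the fixed x, y, z axes, in that order (R = Rz(yaw) Ry(pitch) Rx(roll)).
In Python, from workcell import state, vision, workorder gives the robot as it stands. The module is installed in compiled form; this text tells all that it offers.
- The arm moves only by the tool servo_tool, never from a script. Its argument "plan" is a list of rows, each a list of 7 numbers: the turn, a rotation vector about the tool's x, y, z in rad, then the shift along the tool's x, y, z in m, then the opening, from 0 (shut) to 1 (fully open). In form: [[rx, ry, rz, dx, dy, dz, hand], ...]. A call has 1 to 20 rows; each row is the pose to reach, as a shift and turn from the pose commanded when the call began, along the tool's axes at that moment; what a row does not reach only later rows make up. A row lasts 1/12 s, in which the tool goes at most 41.7 mm and 7.16 degrees, less where a joint would pass 70% of its speed; a pose out of reach is approached as far as the arm can. A call with a gripper value outside its range is refused whole. The fingers move at their own pace and stop on an object; "squeeze" is the grip in N (left out, the last holds). Time passes only in rows, so rows that repeat a pose let the fingers close. It gives the time, the measured TCP pose, the force, the opening and the grip force at its end, in the units of the state.
- state(): the state, without advancing time (a new reading comes with each control period).
- vision.read_camera(name): name is "scene" or "top" or "wrist"; returns the picture (400x640x3 uint8, red, green, blue); there is no depth.
- vision.calibration(name): a dict with "fx", "fy", "cx", "cy" (pixels), "k1" (the pictures are not rectified: a ray, as slopes to the right and down, at radius r is drawn at 1 + k1 r^2 times it, then the intrinsics apply), "eye" and "attitude" of the camera in the world. Camera axes: x right, y down, z forward; pixel columns grow to the right and rows downward; lengths in m; the calibration is good to about 2 mm. A picture is of the moment at which its call begins: read the wrist's pose just before it. calibration takes no time and is no camera call; for the wrist camera it gives the pose at the moment of the call.
- workorder.hand_in(): hands the job in; it is judged then, once.
The state is a dict: "t": time; "qpos": joint angles; "qd": joint speeds; "joint_torque": joint torques, N m; "position": TCP position; "tcp_rot": TCP orientation; "force": force on the tool from outside, world axes, zero at the start; "moment": the same for the moment, N m; "gripper_width": opening from 0.0 (shut) to 1.0 (fully open); "grasp_force": force on a finger pad.
Only numpy, scipy, OpenCV 4.12 (cv2) and the standard library are available. Lean on these libraries where they do the work, as an engineer would, in place of code of your own. Each camera call takes 0.05 s, during which the arm holds its last target. There are 200 camera calls.

## Working session

There is one attempt and no reset: what is moved stays moved. The work goes in short steps, Python scripts to look and compute and a tool call to move; the robot and the scene stay as the last step left them, time stands still between calls to the robot, and variables do not carry over. Pictures are saved under pics/ and viewed, at most 10 in all, crops included, and the job is handed in when it is done.

Besides the shell and the picture viewer there is one more tool, called after "Emit:" by a JSON object that holds its "fn" and its "kwargs". servo_tool: Moves the arm, as the interface text tells. Its arguments: {"type":"object","properties":{"plan":{"type":"array"},"squeeze":{"type":"number"}},"required":["plan"]}

```bash
mkdir -p pics; cat > h.py <<'E'
import numpy as np, cv2
from workcell import state, vision, workorder
from scipy.spatial.transform import Rotation as R
def K(c): return np.array([[c['fx'],0,c['cx']],[0,c['fy'],c['cy']],[0,0,1.]])
def att(c):
    a=np.array(c['attitude'],float)
    return a if a.shape==(3,3) else R.from_euler('xyz',a,degrees=True).as_matrix()
def ray(c,uv):
    p=(np.array(uv,float)-[c['cx'],c['cy']])/[c['fx'],c['fy']]
    q=p.copy()
    for _ in range(20): q=p/(1+c['k1']*(q@q))
    d=att(c)@np.array([q[0],q[1],1.]); return np.array(c['eye'],float),d/np.linalg.norm(d)
def plane(c,uv,z):
    e,d=ray(c,uv); return e+d*(z-e[2])/d[2]
def proj(c,P):
    q=att(c).T@(np.array(P,float)-c['eye']); q=q[:2]/q[2]; q=q*(1+c['k1']*(q@q))
    return q*[c['fx'],c['fy']]+[c['cx'],c['cy']]
def tri(c1,a,c2,b):
    e1,d1=ray(c1,a);e2,d2=ray(c2,b)
    s=np.linalg.lstsq(np.c_[d1,-d2],e2-e1,rcond=None)[0]
    p,q=e1+s[0]*d1,e2+s[1]*d2; return (p+q)/2,np.linalg.norm(p-q)
E
python3 - <<'E'
from h import *
print(state())
ims={}
for n in ['top','scene','wrist']:
    c=vision.calibration(n); print(n,c); ims[n]=vision.read_camera(n)
    cv2.imwrite(f'pics/{n}0.png',ims[n][:,:,::-1])
E
```

```text
{'t': 0.0, 'qpos': array([-7.65097033e+01,  2.16626145e+01,  4.56202742e+00,  7.30170223e+01,
       -2.76464806e-04,  8.36825530e+01]), 'qd': array([-0.00697988,  0.06629826,  0.02377968, -0.06246004,  0.07849792,
        0.0057054 ]), 'joint_torque': array([-2.89576747e-04, -4.63607311e+01,  2.69874072e+01,  2.08344654e-02,
       -1.38081909e-04,  1.08937765e-07]), 'position': array([ 0.19471982, -0.54033145,  0.23034759]), 'tcp_rot': array([-1.79883074e+02, -1.26665916e-02,  1.98077310e+01]), 'force': array([-0.15228814,  0.54877527, -0.48230436]), 'moment': array([-0.03527591, -0.00710329, -0.01444934]), 'grasp_force': 0.0, 'gripper_width': 0.9962413167345707}
top {'fx': 453.09296233617715, 'fy': 453.09296233617715, 'cx': 318.92365019592796, 'cy': 196.06383129020065, 'k1': -0.027867128820532102, 'eye': array([ 0.35431984, -0.13061699,  1.33842033]), 'attitude': array([-169.48392396,   -0.46835155,  -89.02174427])}
scene {'fx': 437.9722159451316, 'fy': 437.9722159451316, 'cx': 314.07701528659595, 'cy': 206.16564152008428, 'k1': -0.11552381744372925, 'eye': array([ 0.09003359, -1.0086447 ,  0.96783035]), 'attitude': array([-132.85603714,    0.27763003,  -31.03932555])}
wrist {'fx': 327.94966909326837, 'fy': 327.94966909326837, 'cx': 316.57266097001184, 'cy': 200.90797694849064, 'k1': -0.0535664173757277, 'eye': array([ 0.26628343, -0.51502729,  0.37320173]), 'attitude': array([ 1.62809989e+02,  9.81354355e-02, -7.01773793e+01])}
```

View pics/top0.png

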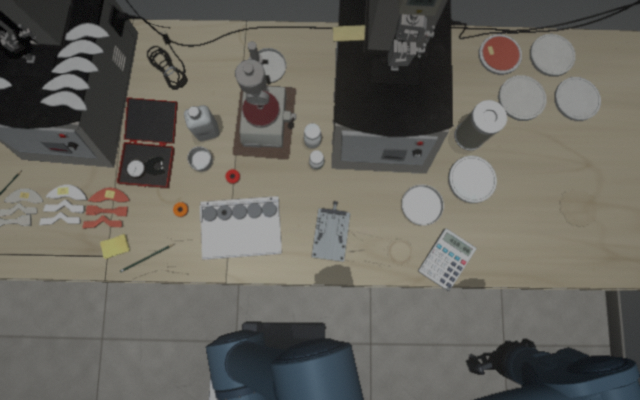

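View pics/scene0.png

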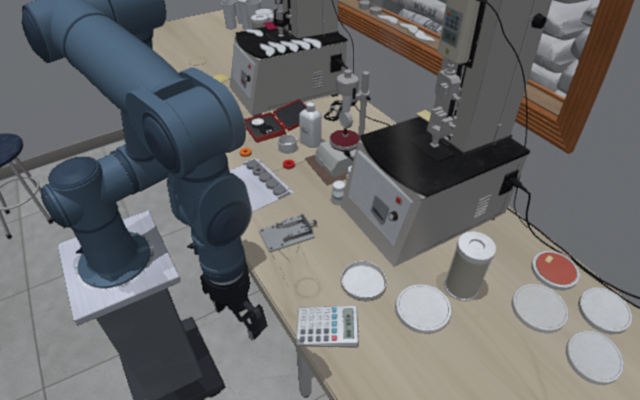

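The top view shows the white tray at (200–282, 198–258) with its row of blocks at y≈211 and x≈209…271. The holder is at (331,232) with its stop up the image. The look-alikes are orange (181,209) and red (233,176). The block at (224,211) looks drilled, so I'll enlarge that area.

```bash
python3 - <<'E'
from h import *
im=cv2.imread('pics/top0.png'); 
cv2.imwrite('pics/crop1.png',cv2.resize(im[190:270,195:355],None,fx=5,fy=5,interpolation=cv2.INTER_CUBIC))
c=vision.calibration('top'); s=vision.calibration('scene')
g=cv2.cvtColor(im,cv2.COLOR_BGR2GRAY)
m=((g<140)&(g>0)).astype(np.uint8); 
sub=np.zeros_like(m); sub[200:224,200:282]=m[200:224,200:282]
h=cv2.HoughCircles(cv2.resize(g[195:230,195:290],None,fx=6,fy=6,interpolation=cv2.INTER_CUBIC),cv2.HOUGH_GRADIENT,1,60,param1=120,param2=15,minRadius=38,maxRadius=58)
for x,y,r in sorted(h[0].tolist()):
    u=((x+.5)/6-.5+195,(y+.5)/6-.5+195); print(np.round(u,1),r/6,plane(c,u,.016).round(4), 'scene px',proj(s,plane(c,u,.016)).round(1))
for n,u in dict(TL=(200,201),TR=(280,198),BL=(202,258),BR=(282,255)).items(): print(n,plane(c,u,.003).round(4))
for n,u in dict(hBL=(312,258),hBR=(346,260),hTL=(319,208),hTR=(348,209)).items(): print(n,plane(c,u,.008).round(4))
E
```

```text
Traceback (most recent call last):
TypeError: 'NoneType' object is not subscriptable
```

View pics/crop1.png

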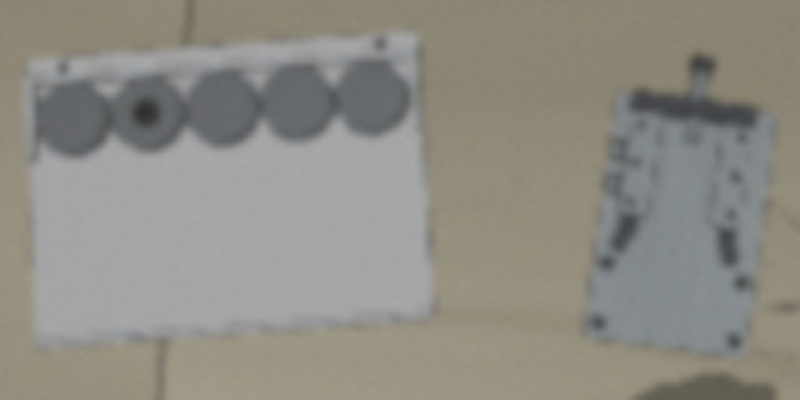

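The crop shows five grey blocks. The second from the left, at crop (147,112) or top pixel (224.3,212.3), has the dark hole, so it is block_drilled. The other four are plain. The orange and red rings lie off the tray and stay alone.

```bash
python3 - <<'E'
from h import *
c=vision.calibration('top'); s=vision.calibration('scene')
f=lambda p:((p[0]+.5)/5-.5+195,(p[1]+.5)/5-.5+190)
for n,p,z in [('b0',(75,118),.016),('drill',(147,112),.016),('b2',(222,107),.016),('b3',(298,103),.016),('b4',(373,97),.016),
 ('BL',(38,346),.003),('BR',(434,318),.003),('TL',(28,60),.013),('TR',(418,36),.013),('hBL',(583,337),.008),('hBR',(742,356),.008),('hTL',(620,92),.026),('hTR',(775,115),.026)]:
    P=plane(c,f(p),z); print(n,np.round(f(p),1),P.round(4),'scene',proj(s,P).round(0))
im=vision.read_camera('scene')
E
```

```text
b0 [209.6 213.2] [0.5426 0.184  0.016 ] scene [252. 163.]
drill [224. 212.] [0.547  0.1417 0.016 ] scene [258. 169.]
b2 [239. 211.] [0.5508 0.0977 0.016 ] scene [265. 175.]
b3 [254.2 210.2] [0.554  0.0529 0.016 ] scene [271. 182.]
b4 [269.2 209. ] [0.5584 0.0088 0.016 ] scene [279. 189.]
BL [202.2 258.8] [0.4095 0.2007 0.003 ] scene [216. 176.]
BR [281.4 253.2] [ 0.4301 -0.0303  0.003 ] scene [249. 212.]
TL [200.2 201.6] [0.5773 0.2148 0.013 ] scene [257. 156.]
TR [278.2 196.8] [ 0.596  -0.0162  0.013 ] scene [292. 190.]
hBL [311.2 257. ] [ 0.4204 -0.1178  0.008 ] scene [258. 229.]
hBR [343.  260.8] [ 0.411  -0.2107  0.008 ] scene [269. 249.]
hTL [318.6 208. ] [ 0.5625 -0.1368  0.026 ] scene [301. 212.]
hTR [349.6 212.6] [ 0.5505 -0.2278  0.026 ] scene [313. 231.]
```

```bash
cat >> h.py <<'E'
def go(P,yaw,s=None):
    s=s or state(); Rm=R.from_euler('xyz',s['tcp_rot'],degrees=True)
    T=R.from_euler('xyz',[180,0,yaw],degrees=True)
    return np.r_[(Rm.inv()*T).as_rotvec(),Rm.inv().apply(np.array(P)-s['position'])].round(4).tolist()
E
python3 - <<'E'
from h import *
print(go((.4,-.12,.235),103)); s=state(); s['position']=np.array([.4,-.12,.235]); s['tcp_rot']=[180,0,103]
print(go((.46,.04,.235),185,s))
E
```

```text
[-0.0009, -0.001, -1.4519, 0.3356, -0.3261, -0.0038]
[-0.0, 0.0, -1.4312, 0.1424, 0.0945, 0.0]
```

Emit:
{"fn": "servo_tool", "kwargs": {"plan": [[0,0,-0.12,0.028,-0.027,0,0.3],[0,0,-0.24,0.056,-0.054,0,0.3],[0,0,-0.36,0.084,-0.082,0,0],[0,0,-0.48,0.112,-0.109,0,0],[0,0,-0.6,0.14,-0.136,0,0],[0,0,-0.72,0.168,-0.163,0,0],[0,0,-0.84,0.196,-0.19,0,0],[0,0,-0.96,0.224,-0.217,0,0],[0,0,-1.08,0.252,-0.245,0,0],[0,0,-1.2,0.28,-0.272,0,0],[0,0,-1.32,0.308,-0.299,0,0],[0,0,-1.45,0.336,-0.326,0,0],[0,0,-1.45,0.336,-0.326,0,0],[0,0,-1.45,0.336,-0.326,0,0]]}}

```text
t: 1.37
position: [0.4009, -0.1186, 0.2312]
tcp_rot: [-180.0, 0.0, 103.2]
force: [0.2, -0.2, 0.4]
gripper_width: 0.002
grasp_force: 0.0
```

Emit:
{"fn": "servo_tool", "kwargs": {"plan": [[0,0,-0.12,0.014,0.0095,0,0],[0,0,-0.24,0.028,0.019,0,0],[0,0,-0.36,0.042,0.028,0,0],[0,0,-0.48,0.056,0.038,0,0],[0,0,-0.6,0.07,0.047,0,0],[0,0,-0.72,0.084,0.057,0,0],[0,0,-0.84,0.098,0.066,0,0],[0,0,-0.96,0.112,0.076,0,0],[0,0,-1.08,0.126,0.085,0,0],[0,0,-1.2,0.142,0.095,0,0],[0,0,-1.32,0.142,0.095,0,0],[0,0,-1.43,0.142,0.095,0,0],[0,0,-1.43,0.142,0.095,0,0],[0,0,-1.43,0.142,0.095,0,0],[0,0,-1.43,0.142,0.095,0,0]]}}

```text
t: 2.62
position: [0.4614, 0.0381, 0.2312]
tcp_rot: [-180.0, -0.0, -175.4]
force: [1.1, -0.3, 0.8]
gripper_width: 0.0
grasp_force: 0.0
```

```bash
python3 - <<'E'
from h import *
import pickle
s=state(); c=vision.calibration('wrist'); im=vision.read_camera('wrist')
print(s['t'],s['position'],s['tcp_rot'],s['qpos'].round(1),c['eye'],c['attitude'])
cv2.imwrite('pics/w1.png',im[:,:,::-1]); pickle.dump(c,open('w1.pkl','wb'))
E
```

```text
2.6167 [0.46137259 0.0381447  0.23119773] [-1.79984055e+02 -1.47768812e-02 -1.75438749e+02] [ -3.1   8.7 -12.7  68.7  -0.   -7.7] [0.38658854 0.03220697 0.37395715] [1.62811278e+02 2.20175501e-02 9.45693837e+01]
```

View pics/w1.png

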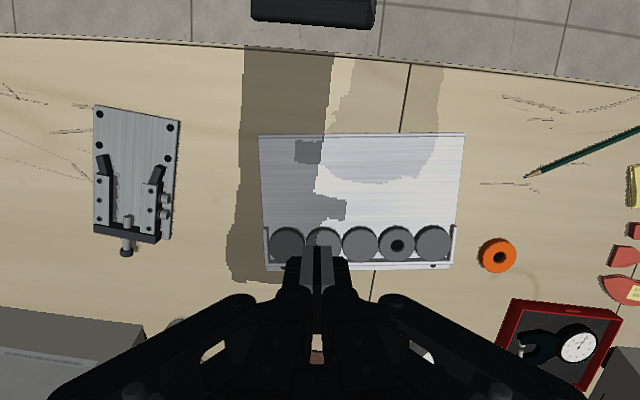

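The wrist view shows the drilled block at (398,245), fourth from the left in this flipped view. The plain blocks are at (287|323|360|432, 244), the orange ring at (497,255), and the holder at (137,175) with its screw near (128,220). I'll take a second wrist position for the heights.

Emit:
{"fn": "servo_tool", "kwargs": {"plan": [[0,0,0,0.01,0.03,0,0],[0,0,0,0.02,0.06,0,0],[0,0,0,0.03,0.09,0,0],[0,0,0,0.03,0.12,0,0],[0,0,0,0.03,0.12,0,0],[0,0,0,0.03,0.12,0,0]]}}

```text
t: 3.17
position: [0.4213, 0.1569, 0.2313]
tcp_rot: [-180.0, 0.0, -175.1]
force: [-1.0, 0.6, -1.0]
gripper_width: -0.003
grasp_force: 0.0
```

```bash
python3 - <<'E'
from h import *
import pickle
c=vision.calibration('wrist'); im=vision.read_camera('wrist')
cv2.imwrite('pics/w2.png',im[:,:,::-1]); pickle.dump(c,open('w2.pkl','wb'))
c1=pickle.load(open('w1.pkl','rb'))
def hole(f,c,guess):
    g=cv2.imread(f,0); u=proj(c,guess).round().astype(int); x,y=u
    p=cv2.resize(g[y-24:y+24,x-24:x+24],None,fx=8,fy=8,interpolation=cv2.INTER_CUBIC)
    h=cv2.HoughCircles(p,cv2.HOUGH_GRADIENT,1,100,param1=80,param2=15,minRadius=120,maxRadius=175)
    m=(p<45).astype(np.uint8); n,_,st,ce=cv2.connectedComponentsWithStats(m)
    print(f,u,h[0][:2] if h is not None else None,[(a[4],(b/8+u-24).round(1)) for a,b in zip(st[1:],ce[1:]) if a[4]>800])
    q=h[0][0]; return (q[:2]+.5)/8-.5+[x-24,y-24]
for n,gs in dict(b0=(.5426,.184,.016),dr=(.547,.1417,.016),b2=(.5508,.0977,.016)).items():
    try:
        a=hole('pics/w1.png',c1,gs);b=hole('pics/w2.png',c,gs)
        print(n,a.round(1),b.round(1),tri(c1,a,c,b),plane(c1,a,.016),plane(c,b,.016))
    except Exception as e: print(n,e)
E
```

```text
pics/w1.png [432 246] [[194.5 176.5 151.3]] [(np.int32(6486), array([425.3, 231.6]))]
pics/w2.png [330 269] [[202.5 167.5 145.1]] [(np.int32(26809), array([317.2, 269.4])), (np.int32(847), array([350.4, 257.5])), (np.int32(45263), array([340.5, 275.8])), (np.int32(1425), array([308. , 290.5]))]
b0 [431.9 243.6] [330.9 265.5] (array([0.54102951, 0.18496366, 0.0109024 ]), np.float64(0.001090287350873764)) [0.53941956 0.18307355 0.016     ] [0.53771192 0.1843094  0.016     ]
pics/w1.png [397 247] [[187.5 166.5 147.5]] [(np.int32(5888), array([388.9, 232.5])), (np.int32(2462), array([417.6, 236.4])), (np.int32(7520), array([397.3, 245.7]))]
pics/w2.png [296 270] None [(np.int32(22395), array([316.3, 270.3])), (np.int32(5487), array([291.7, 252.7])), (np.int32(3072), array([275.6, 261.4])), (np.int32(46100), array([293.2, 277.9]))]
dr 'NoneType' object is not subscriptable
pics/w1.png [360 247] [[191.5 171.5 146.8]] [(np.int32(5461), array([355.1, 232.2])), (np.int32(2147), array([380.6, 238.2])), (np.int32(10146), array([341.7, 264.4]))]
pics/w2.png [260 269] [[192.5 167.5 146.9]] [(np.int32(9270), array([265.7, 255.4])), (np.int32(3752), array([239.9, 261.2])), (np.int32(871), array([281.8, 257.8])), (np.int32(2728), array([282. , 287.5]))]
b2 [359.5 244. ] [259.6 265.5] (array([0.54829962, 0.09695914, 0.01128763]), np.float64(0.0006579050536873737)) [0.54653896 0.09623525 0.016     ] [0.54532135 0.09758407 0.016     ]
```

View pics/w2.png

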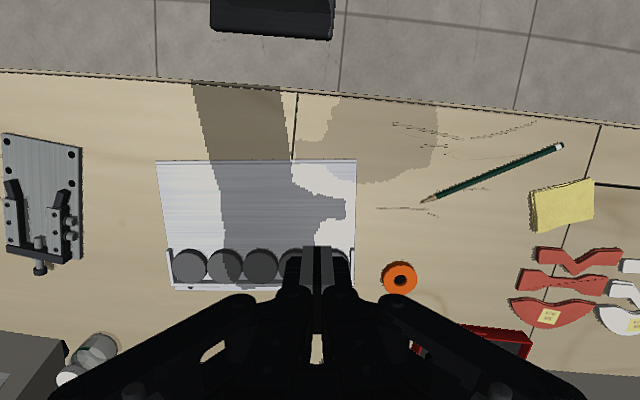

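Tool x runs towards the robot, tool y runs left and tool z runs down. The fingers hid the drilled block in w2 at about (296,270). The plain blocks' tops triangulate to z≈0.011, against 0.016 expected, which is within calibration error. The drilled block is at about (0.5435, 0.1405) and the tray yaw is about 4.9°. Next I'll go above it.

```bash
python3 - <<'E'
from h import *
print(go((.541,.140,.045),184.9))
E
```

```text
[-0.0007, 0.0002, -0.0015, -0.1177, -0.026, 0.1863]
```

Emit:
{"fn": "servo_tool", "kwargs": {"plan": [[0,0,0,-0.03,-0.007,0.02,0],[0,0,0,-0.06,-0.013,0.045,0],[0,0,0,-0.09,-0.02,0.07,0],[0,0,0,-0.118,-0.026,0.095,0],[0,0,0,-0.118,-0.026,0.125,0],[0,0,0,-0.118,-0.026,0.155,0],[0,0,0,-0.118,-0.026,0.18,0],[0,0,0,-0.118,-0.026,0.188,0],[0,0,0,-0.118,-0.026,0.188,0],[0,0,0,-0.118,-0.026,0.188,0]]}}

```text
t: 4.05
position: [0.5416, 0.1394, 0.0438]
tcp_rot: [-180.0, -0.0, -175.3]
force: [-0.3, 0.7, 0.7]
gripper_width: 0.002
grasp_force: 0.0
```

```bash
python3 - <<'E'
from h import *
s=state();print(s['position'],s['force'],s['tcp_rot'])
c=vision.calibration('wrist'); im=vision.read_camera('wrist'); cv2.imwrite('pics/w3.png',cv2.resize(im[120:400,140:560,::-1],None,fx=1.9,fy=1.9))
print([proj(c,p).round(0) for p in [(.5435,.1405,.016),s['position']]])
E
```

```text
[0.54159064 0.13936839 0.04383575] [-0.29081982  0.67597027  0.66009608] [-1.79985642e+02 -9.35387828e-04 -1.75268499e+02]
[array([318., 242.]), array([317., 262.])]
```

View pics/w3.png

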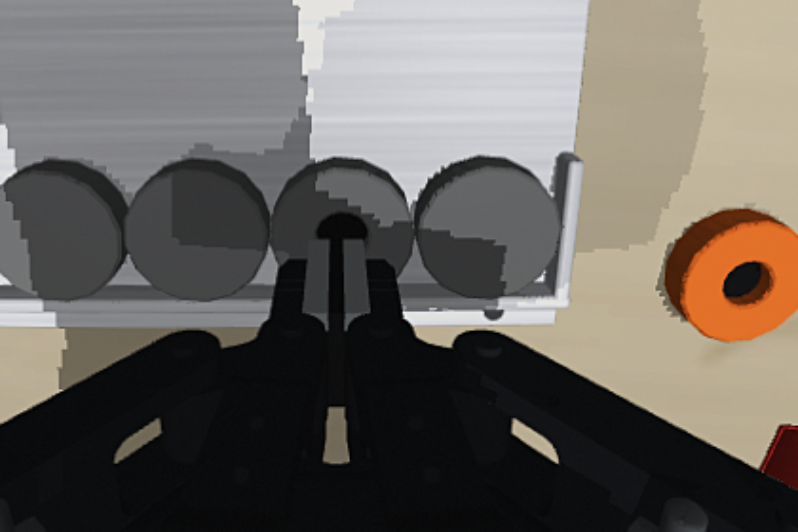

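The fingertips sit over the drilled block, with its hole at crop (342,225), or pixel (320,238), just in front of the fingers. It lines up in y with both neighbours clear. I'll descend until contact.

Emit:
{"fn": "servo_tool", "kwargs": {"plan": [[0,0,0,0.003,0,0.01,0],[0,0,0,0.006,0,0.018,0],[0,0,0,0.006,0,0.023,0],[0,0,0,0.006,0,0.024,0],[0,0,0,0.006,0,0.024,0]]}}

```text
t: 4.52
position: [0.5353, 0.1398, 0.0195]
tcp_rot: [-180.0, 0.0, -175.2]
force: [-0.6, 0.1, 0.4]
gripper_width: -0.001
grasp_force: 0.0
```

Emit:
{"fn": "servo_tool", "kwargs": {"plan": [[0,0,0,0,0,0.001,0],[0,0,0,0,0,0.002,0],[0,0,0,0,0,0.002,0]]}}

```text
t: 4.77
position: [0.5355, 0.1398, 0.0174]
tcp_rot: [-180.0, 0.0, -175.2]
force: [0.1, 0.5, -0.3]
gripper_width: -0.004
grasp_force: 0.0
```

Emit:
{"fn": "servo_tool", "kwargs": {"plan": [[0,0,0,0,0,0.0005,0],[0,0,0,0,0,0.001,0],[0,0,0,0,0,0.001,0],[0,0,0,0,0,0.001,0]]}}

```text
t: 5.1
position: [0.5353, 0.1398, 0.0163]
tcp_rot: [-180.0, -0.0, -175.2]
force: [-0.5, -0.9, -0.9]
gripper_width: -0.003
grasp_force: 0.0
```

Emit:
{"fn": "servo_tool", "kwargs": {"plan": [[0,0,0,0,0,0.0005,0],[0,0,0,0,0,0.0005,0],[0,0,0,0,0,0.0005,0]]}}

```text
t: 5.35
position: [0.5353, 0.1398, 0.0161]
tcp_rot: [-180.0, 0.0, -175.2]
force: [-2.6, 0.4, 2.8]
gripper_width: 0.003
grasp_force: 1.8
```

Emit:
{"fn": "servo_tool", "kwargs": {"plan": [[0,0,0,0,0,0.0005,0],[0,0,0,0,0,0.0005,0],[0,0,0,0,0,0.0005,0]]}}

```text
t: 5.6
position: [0.5353, 0.1398, 0.016]
tcp_rot: [-180.0, 0.0, -175.2]
force: [-2.8, 0.3, 8.9]
gripper_width: -0.002
grasp_force: 3.8
```

Emit:
{"fn": "servo_tool", "kwargs": {"plan": [[0,0,0,0.002,0,0,0],[0,0,0,0.005,0,0,0],[0,0,0,0.008,0,0,0],[0,0,0,0.011,0,0,0],[0,0,0,0.014,0,0,0]]}}

```text
t: 6.02
position: [0.5226, 0.1388, 0.0161]
tcp_rot: [180.0, 0.2, -175.2]
force: [2.4, 0.2, 4.7]
gripper_width: -0.003
grasp_force: 2.7
```

Emit:
{"fn": "servo_tool", "kwargs": {"plan": [[0,0,0,0,0,0.0005,0],[0,0,0,0.003,0,0.0005,0],[0,0,0,0.006,0,0.0005,0],[0,0,0,0.009,0,0.0005,0],[0,0,0,0.012,0,0.0005,0],[0,0,0,0.015,0,0.0005,0],[0,0,0,0.018,0,0.0005,0]]}}

```text
t: 6.6
position: [0.5055, 0.1373, 0.016]
tcp_rot: [180.0, 0.3, -175.2]
force: [2.0, -0.5, 7.4]
gripper_width: 0.004
grasp_force: 3.5
```

```bash
python3 - <<'E'
from h import *
im=vision.read_camera('wrist'); cv2.imwrite('pics/w4.png',cv2.resize(im[100:340,180:500,::-1],None,fx=2,fy=2))
E
```

```text
(no output)
```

View pics/w4.png

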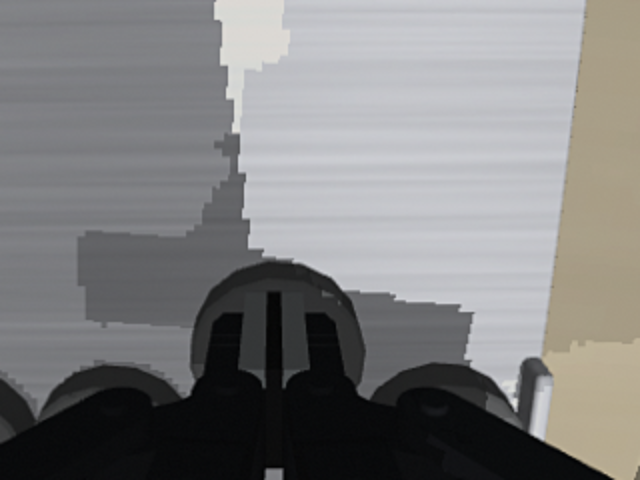

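The block is following the fingertips: it stands at crop (275,330) ahead of its neighbours, which have not moved. I'll slide it the rest of the way and lift off.

Emit:
{"fn": "servo_tool", "kwargs": {"plan": [[0,0,0,0.003,0,0,0],[0,0,0,0.006,0,0,0],[0,0,0,0.009,0,0,0],[0,0,0,0.012,0,0,0],[0,0,0,0.015,0,0,0],[0,0,0,0.018,0,0.0002,0]]}}

```text
t: 7.15
position: [0.488, 0.1359, 0.016]
tcp_rot: [180.0, 0.3, -175.2]
force: [2.1, 0.1, 8.8]
gripper_width: 0.002
grasp_force: 4.4
```

Emit:
{"fn": "servo_tool", "kwargs": {"plan": [[0,0,0,0.003,0,0,0],[0,0,0,0.006,0,0,0],[0,0,0,0.009,0,0,0],[0,0,0,0.012,0,0,0],[0,0,0,0.015,0,0,0],[0,0,0,0.018,0,0,0],[0,0,0,0.02,0,0,0],[0,0,0,0.02,0,0,0]]}}

```text
t: 7.82
position: [0.4677, 0.1342, 0.016]
tcp_rot: [180.0, 0.3, -175.2]
force: [1.3, -0.5, 10.0]
gripper_width: 0.006
grasp_force: 4.9
```

Emit:
{"fn": "servo_tool", "kwargs": {"plan": [[0,0,0,0,0,-0.002,0],[0,0,0,0,0,-0.01,0],[0,0,0,0,0,-0.03,0.5],[0,0,0,0.03,0,-0.06,0.8],[0,0,0,0.06,0,-0.09,0.8],[0,0,0,0.06,0.01,-0.1,0.8],[0,0,0,0.06,0.01,-0.1,0.8]]}}

```text
t: 8.4
position: [0.4044, 0.1396, 0.117]
tcp_rot: [179.9, 0.2, -175.1]
force: [1.0, 0.1, 0.7]
gripper_width: 0.707
grasp_force: 0.0
```

```bash
python3 - <<'E'
from h import *
import pickle
s=state();c=vision.calibration('wrist'); im=vision.read_camera('wrist'); cv2.imwrite('pics/w5.png',im[:,:,::-1])
pickle.dump(c,open('w5.pkl','wb')); print(s['position'],s['tcp_rot'])
E
```

```text
[0.40439744 0.13964218 0.11695884] [ 1.79948592e+02  1.55769977e-01 -1.75103249e+02]
```

View pics/w5.png

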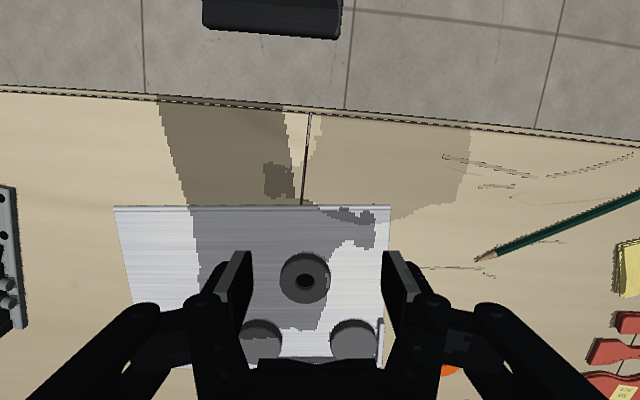

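The block now lies well clear of the row at (305,277), with its hole at (305,280). Both neighbours are still in their places at (262,340) and (352,340). The open fingers straddle it in y.

```bash
python3 - <<'E'
from h import *
import pickle
c=pickle.load(open('w5.pkl','rb')); g=cv2.imread('pics/w5.png',0)
p=cv2.resize(g[245:310,270:340],None,fx=6,fy=6,interpolation=cv2.INTER_CUBIC)
h=cv2.HoughCircles(p,cv2.HOUGH_GRADIENT,1,100,param1=80,param2=12,minRadius=110,maxRadius=170); print(h)
u=(h[0][0][:2]+.5)/6-.5+[270,245]
P=plane(c,u,.0155); P2=plane(c,(305,276),.0155); print(u,P,P2)
print(go((P2[0],P2[1],.0065),184.9))
# holder from w1, w2 corners
c1=pickle.load(open('w1.pkl','rb'));c2=pickle.load(open('w2.pkl','rb'))
for a,b in [((94,105),(3,133)),((180,121),(82,148)),((173,241),(76,266))]:
    print(plane(c1,a,.008).round(4),plane(c2,b,.008).round(4),tri(c1,a,c2,b))
E
```

```text
[[[211.5 199.5 154. ]]]
[304.83333206 277.83333206] [0.47382878 0.13572122 0.0155    ] [0.47206484 0.13573096 0.0155    ]
[0.0001, 0.0026, -0.0001, -0.0661, -0.0092, 0.1093]
[ 0.4087 -0.2124  0.008 ] [ 0.4084 -0.2099  0.008 ] (array([ 0.40934586, -0.21704224,  0.00093517]), np.float64(0.0005766110310344993))
[ 0.4198 -0.1159  0.008 ] [ 0.4192 -0.1134  0.008 ] (array([ 4.20600225e-01, -1.18939706e-01,  3.91013303e-04]), np.float64(0.00033289499649889954))
[ 0.5649 -0.1306  0.008 ] [ 0.5738 -0.1419  0.008 ] (array([ 0.55064238, -0.11522206,  0.04167858]), np.float64(0.0041277285526250575))
```

Emit:
{"fn": "servo_tool", "kwargs": {"plan": [[0,0,0,-0.03,-0.004,0.02,0.8],[0,0.0015,0,-0.06,-0.009,0.05,0.8],[0,0.0026,0,-0.067,-0.009,0.075,0.8],[0,0.0026,0,-0.067,-0.009,0.1,0.8],[0,0.0026,0,-0.067,-0.009,0.113,0.8],[0,0.0026,0,-0.067,-0.009,0.113,0.8],[0,0.0026,0,-0.067,-0.009,0.113,0.3],[0,0.0026,0,-0.067,-0.009,0.113,0.2],[0,0.0026,0,-0.067,-0.009,0.113,0.2],[0,0.0026,0,-0.067,-0.009,0.113,0.2],[0,0.0026,0,-0.067,-0.009,0.113,0.2],[0,0.0026,0,-0.067,-0.009,0.113,0.2]], "squeeze": 25}}

```text
t: 9.45
position: [0.4726, 0.1355, 0.002]
tcp_rot: [-180.0, -0.1, -175.2]
force: [0.2, -0.8, 1.0]
gripper_width: 0.496
grasp_force: 25.4
```

Emit:
{"fn": "servo_tool", "kwargs": {"plan": [[0,0,0,0,0,-0.01,0.2],[0,0,0,0,0,-0.035,0.2],[0,0,0,0,0,-0.065,0.2],[0,0,0.02,0.01,-0.025,-0.08,0.2],[0,0,0.04,0.02,-0.055,-0.08,0.2],[0,0,0.06,0.03,-0.085,-0.08,0.2],[0,0,0.08,0.04,-0.115,-0.08,0.2],[0,0,0.1,0.05,-0.145,-0.08,0.2],[0,0,0.12,0.06,-0.175,-0.08,0.2],[0,0,0.14,0.06,-0.205,-0.08,0.2],[0,0,0.16,0.06,-0.235,-0.08,0.2],[0,0,0.18,0.06,-0.265,-0.08,0.2],[0,0,0.195,0.06,-0.285,-0.08,0.2],[0,0,0.195,0.06,-0.297,-0.08,0.2],[0,0,0.195,0.06,-0.297,-0.08,0.2],[0,0,0.195,0.06,-0.297,-0.08,0.2]]}}

```text
t: 10.78
position: [0.4377, -0.1653, 0.0821]
tcp_rot: [180.0, -0.1, 173.6]
force: [-0.2, 0.8, 0.2]
gripper_width: 0.501
grasp_force: 25.6
```

```bash
python3 - <<'E'
from h import *
import pickle
s=state();c=vision.calibration('wrist'); im=vision.read_camera('wrist'); cv2.imwrite('pics/w6.png',im[:,:,::-1])
pickle.dump(c,open('w6.pkl','wb')); print(s['position'],s['tcp_rot'],s['gripper_width'],s['grasp_force'])
E
```

```text
[ 0.4376796  -0.16528711  0.08207977] [ 1.79994383e+02 -1.41823708e-01  1.73626491e+02] 0.5012475784710269 25.649065375328064
```

View pics/w6.png

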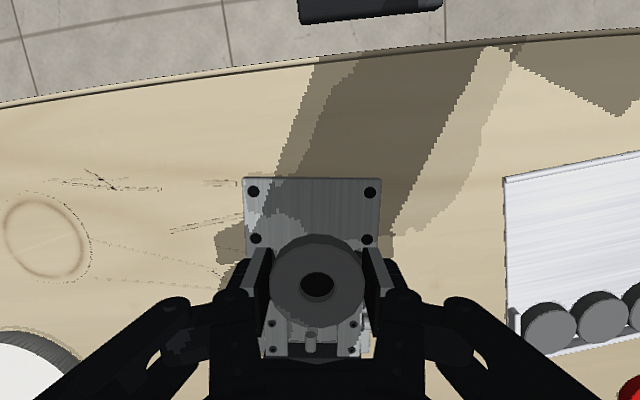

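The block is held level at (317,278). The bed's front corners are at (242,179) and (381,179), so the yaw is aligned, and the screw is at (310,335). I'll refine the holder pose from this view.

```bash
python3 - <<'E'
from h import *
import pickle
c=pickle.load(open('w6.pkl','rb'))
A=plane(c,(242.5,178.5),.008);B=plane(c,(381,178.5),.008); d=B-A
yaw=np.degrees(np.arctan2(-d[0],d[1])); print(A,B,np.linalg.norm(d),yaw)
# two-view height check of front corners
c1=pickle.load(open('w1.pkl','rb')); print(tri(c1,(94,105),c,(242.5,178.5)),tri(c1,(180,121),c,(381,178.5)))
ex=np.array([d[1],-d[0],0])/np.linalg.norm(d); O=(A+B)/2+.08*ex; print('O',O)
print('screw tip',plane(c,(310,333),.0155), 'in holder',R.from_euler('z',-yaw,degrees=True).apply(plane(c,(310,333),.0155)-O))
T=O-.056*ex; print('place',T, go((T[0],T[1],.0085),180+yaw))
E
```

```text
[ 0.40821877 -0.21260976  0.008     ] [ 0.41865829 -0.11904861  0.008     ] 0.09414177576473542 -6.366709729083541
(array([ 0.40854284, -0.21287524,  0.00722491]), np.float64(0.0003408297631485187)) (array([ 0.42015747, -0.11811062,  0.00249531]), np.float64(0.0001984650061625582))
O [ 0.49294513 -0.17470051  0.008     ]
screw tip [ 0.53256711 -0.18088854  0.0155    ] in holder [ 0.04006381 -0.00175613  0.0075    ]
place [ 0.43729051 -0.16849058  0.008     ] [0.0003, -0.003, 0.001, -0.0005, -0.0039, 0.0734]
```

Emit:
{"fn": "servo_tool", "kwargs": {"plan": [[0,0,0,0,-0.001,0.02,0.2],[0,0,0,0,-0.003,0.045,0.2],[0,0,0,0,-0.003,0.062,0.2],[0,0,0,0,-0.003,0.07,0.2],[0,0,0,0,-0.003,0.0735,0.2],[0,0,0,0,-0.003,0.0745,0.2],[0,0,0,0,-0.003,0.0745,0.2]]}}

```text
t: 11.42
position: [0.4377, -0.1682, 0.0078]
tcp_rot: [-180.0, -0.1, 173.7]
force: [0.8, -1.2, 0.2]
gripper_width: 0.503
grasp_force: 25.6
```

Emit:
{"fn": "servo_tool", "kwargs": {"plan": [[0,0,0,0,0,0.0005,0.2],[0,0,0,0,0,0.0008,0.2],[0,0,0,0,0,0.0008,0.2]]}}

```text
t: 11.67
position: [0.4379, -0.1689, 0.0072]
tcp_rot: [-179.9, -0.1, 173.7]
force: [-0.6, 0.9, 0.5]
gripper_width: 0.501
grasp_force: 25.6
```

Next I'll release, rise, back off towards the front and shut the fingers behind the block.

Emit:
{"fn": "servo_tool", "kwargs": {"plan": [[0,0,0,0,0,0,0.75],[0,0,0,0,0,0,0.8],[0,0,0,0,0,0,0.8],[0,0,0,0,0,0,0.8],[0,0,0,0,0,-0.02,0.8],[0,0,0,0.01,0,-0.05,0.8],[0,0,0,0.03,0,-0.07,0.5],[0,0,0,0.05,0,-0.07,0.2],[0,0,0,0.05,0,-0.07,0],[0,0,0,0.05,0,-0.07,0],[0,0,0,0.05,0,-0.07,0]]}}

```text
t: 12.58
position: [0.3883, -0.1632, 0.0764]
tcp_rot: [-180.0, -0.1, 173.6]
force: [0.3, -0.7, -0.7]
gripper_width: 0.089
grasp_force: 0.0
```

```bash
python3 - <<'E'
from h import *
import pickle
s=state();c=vision.calibration('wrist'); im=vision.read_camera('wrist'); cv2.imwrite('pics/w7.png',cv2.resize(im[110:400,160:480,::-1],None,fx=2,fy=2))
cv2.imwrite('pics/w7f.png',im[:,:,::-1]);pickle.dump(c,open('w7.pkl','wb')); print(s['position'],s['tcp_rot'],s['gripper_width'],s['grasp_force'])
E
```

```text
[ 0.38832809 -0.1631634   0.07641801] [-1.79964906e+02 -1.07329366e-01  1.73643916e+02] 0.08889147601259707 0.0
```

View pics/w7.png

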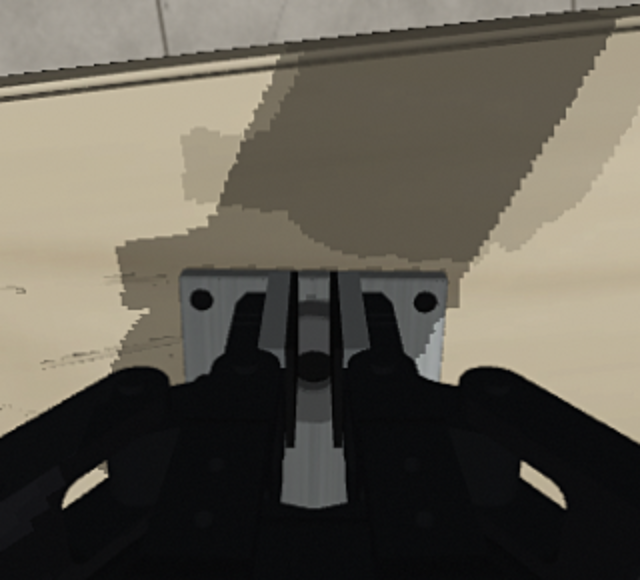

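The block lies flat and centred on the bed: its hole at crop x≈315 falls midway between the bed corners at 183 and 445. All 10 pictures are used, so from here I go by force. I'll finish shutting, lower behind the block and advance to contact.

Emit:
{"fn": "servo_tool", "kwargs": {"plan": [[0,0,0,0,0,0.01,0],[0,0,0,0,0,0.03,0],[0,0,0,0,0,0.05,0],[0,0,0,0,0,0.064,0],[0,0,0,0,0,0.065,0],[0,0,0,0,0,0.065,0]]}}

```text
t: 13.13
position: [0.3872, -0.1625, 0.0106]
tcp_rot: [180.0, -0.3, 173.7]
force: [0.6, -0.7, -0.2]
gripper_width: -0.001
grasp_force: 0.0
```

Emit:
{"fn": "servo_tool", "kwargs": {"plan": [[0,0,0,-0.003,0,0,0],[0,0,0,-0.006,0,0,0],[0,0,0,-0.009,0,0,0],[0,0,0,-0.012,0,0,0],[0,0,0,-0.015,0,0,0],[0,0,0,-0.018,0,0,0],[0,0,0,-0.021,0,0,0],[0,0,0,-0.024,0,0,0],[0,0,0,-0.027,0,0,0],[0,0,0,-0.027,0,0,0]]}}

```text
t: 13.97
position: [0.4152, -0.1662, 0.0116]
tcp_rot: [-180.0, -0.1, 173.7]
force: [-0.5, 0.1, -0.9]
gripper_width: 0.0
grasp_force: 0.0
```

Emit:
{"fn": "servo_tool", "kwargs": {"plan": [[0,0,0,-0.003,0,0,0],[0,0,0,-0.006,0,0,0],[0,0,0,-0.009,0,0,0],[0,0,0,-0.012,0,0,0],[0,0,0,-0.015,0,0,0],[0,0,0,-0.018,0,0,0],[0,0,0,-0.021,0,0,0],[0,0,0,-0.023,0,0,0],[0,0,0,-0.023,0,0,0]]}}

```text
t: 14.72
position: [0.438, -0.1687, 0.0115]
tcp_rot: [-180.0, -0.1, 173.7]
force: [-0.6, 0.3, -0.2]
gripper_width: -0.003
grasp_force: 0.0
```

Emit:
{"fn": "servo_tool", "kwargs": {"plan": [[0,0,0,-0.0015,0,0,0],[0,0,0,-0.003,0,0,0],[0,0,0,-0.0045,0,0,0],[0,0,0,-0.006,0,0,0],[0,0,0,-0.0075,0,0,0],[0,0,0,-0.009,0,0,0],[0,0,0,-0.01,0,0,0]]}}

```text
t: 15.3
position: [0.4475, -0.1697, 0.0115]
tcp_rot: [-180.0, -0.1, 173.7]
force: [0.3, 0.1, -0.0]
gripper_width: 0.001
grasp_force: 0.1
```

Emit:
{"fn": "servo_tool", "kwargs": {"plan": [[0,0,0,-0.0015,0,0,0],[0,0,0,-0.003,0,0,0],[0,0,0,-0.0045,0,0,0],[0,0,0,-0.006,0,0,0],[0,0,0,-0.006,0,0,0]]}}

```text
t: 15.72
position: [0.4524, -0.17, 0.0112]
tcp_rot: [-180.0, -0.2, 173.6]
force: [-3.7, 0.4, 2.2]
gripper_width: 0.001
grasp_force: 1.5
```

Emit:
{"fn": "servo_tool", "kwargs": {"plan": [[0,0,0,-0.0015,0,0,0],[0,0,0,-0.003,0,0,0],[0,0,0,-0.0045,0,0,0],[0,0,0,-0.006,0,0,0]]}}

```text
t: 16.05
position: [0.459, -0.1708, 0.0112]
tcp_rot: [-180.0, -0.2, 173.6]
force: [-2.7, -0.4, 0.3]
gripper_width: 0.002
grasp_force: 1.5
```

Emit:
{"fn": "servo_tool", "kwargs": {"plan": [[0,0,0,-0.0015,0,0,0],[0,0,0,-0.003,0,0,0],[0,0,0,-0.004,0,0,0],[0,0,0,-0.004,0,0,0]]}}

```text
t: 16.38
position: [0.4638, -0.1714, 0.0114]
tcp_rot: [-180.0, -0.1, 173.7]
force: [-1.3, 0.9, -0.3]
gripper_width: 0.002
grasp_force: 0.7
```

Emit:
{"fn": "servo_tool", "kwargs": {"plan": [[0,0,0,-0.001,0,0,0],[0,0,0,-0.002,0,0,0],[0,0,0,-0.002,0,0,0]]}}

```text
t: 16.63
position: [0.4653, -0.1715, 0.0114]
tcp_rot: [-180.0, -0.1, 173.7]
force: [-2.1, 1.0, 0.1]
gripper_width: -0.0
grasp_force: 0.9
```

Emit:
{"fn": "servo_tool", "kwargs": {"plan": [[0,0,0,-0.001,0,0,0],[0,0,0,-0.002,0,0,0],[0,0,0,-0.002,0,0,0]]}}

```text
t: 16.88
position: [0.4673, -0.1718, 0.0114]
tcp_rot: [-180.0, -0.1, 173.7]
force: [-1.9, 1.5, 0.1]
gripper_width: -0.001
grasp_force: 1.0
```

Emit:
{"fn": "servo_tool", "kwargs": {"plan": [[0,0,0,-0.001,0,0,0],[0,0,0,-0.0015,0,0,0],[0,0,0,-0.0015,0,0,0]]}}

```text
t: 17.13
position: [0.4688, -0.1721, 0.0114]
tcp_rot: [-180.0, -0.1, 173.7]
force: [-1.7, 0.4, -0.5]
gripper_width: -0.003
grasp_force: 1.1
```

Emit:
{"fn": "servo_tool", "kwargs": {"plan": [[0,0,0,-0.001,0,0,0],[0,0,0,-0.0015,0,0,0],[0,0,0,-0.0015,0,0,0]]}}

```text
t: 17.38
position: [0.4702, -0.1722, 0.0114]
tcp_rot: [-180.0, -0.1, 173.7]
force: [-3.0, 0.3, -0.3]
gripper_width: -0.0
grasp_force: 1.1
```

Emit:
{"fn": "servo_tool", "kwargs": {"plan": [[0,0,0,-0.0008,0,0,0],[0,0,0,-0.001,0,0,0],[0,0,0,-0.001,0,0,0]]}}

```text
t: 17.63
position: [0.4712, -0.1723, 0.0114]
tcp_rot: [-180.0, -0.1, 173.7]
force: [-1.6, 0.7, 0.4]
gripper_width: -0.002
grasp_force: 1.1
```

Emit:
{"fn": "servo_tool", "kwargs": {"plan": [[0,0,0,-0.001,0,0,0],[0,0,0,-0.0015,0,0,0],[0,0,0,-0.0015,0,0,0]]}}

```text
t: 17.88
position: [0.4728, -0.1725, 0.0114]
tcp_rot: [-180.0, -0.1, 173.7]
force: [-2.1, 0.1, 0.1]
gripper_width: 0.002
grasp_force: 1.0
```

Emit:
{"fn": "servo_tool", "kwargs": {"plan": [[0,0,0,-0.0008,0,0,0],[0,0,0,-0.001,0,0,0],[0,0,0,-0.001,0,0,0]]}}

```text
t: 18.13
position: [0.4737, -0.1726, 0.0114]
tcp_rot: [-180.0, -0.1, 173.7]
force: [-2.9, -0.4, -0.3]
gripper_width: 0.002
grasp_force: 1.1
```

Emit:
{"fn": "servo_tool", "kwargs": {"plan": [[0,0,0,-0.001,0,0,0],[0,0,0,-0.0015,0,0,0],[0,0,0,-0.0015,0,0,0]]}}

```text
t: 18.38
position: [0.4753, -0.1727, 0.0114]
tcp_rot: [-180.0, -0.1, 173.7]
force: [-2.1, -0.1, -0.1]
gripper_width: -0.004
grasp_force: 1.0
```

Emit:
{"fn": "servo_tool", "kwargs": {"plan": [[0,0,0,-0.0008,0,0,0],[0,0,0,-0.001,0,0,0],[0,0,0,-0.001,0,0,0]]}}

```text
t: 18.63
position: [0.4761, -0.1728, 0.0114]
tcp_rot: [-180.0, -0.1, 173.7]
force: [-1.3, -0.4, -0.4]
gripper_width: 0.003
grasp_force: 1.1
```

Emit:
{"fn": "servo_tool", "kwargs": {"plan": [[0,0,0,-0.0008,0,0,0],[0,0,0,-0.001,0,0,0],[0,0,0,-0.001,0,0,0]]}}

```text
t: 18.88
position: [0.4771, -0.173, 0.0114]
tcp_rot: [-180.0, -0.1, 173.6]
force: [-2.7, -0.7, 0.5]
gripper_width: -0.004
grasp_force: 1.2
```

Emit:
{"fn": "servo_tool", "kwargs": {"plan": [[0,0,0,-0.0008,0,0,0],[0,0,0,-0.001,0,0,0],[0,0,0,-0.001,0,0,0]]}}

```text
t: 19.13
position: [0.4781, -0.1731, 0.0114]
tcp_rot: [-180.0, -0.1, 173.7]
force: [-2.2, 1.0, 0.1]
gripper_width: 0.003
grasp_force: 1.1
```

Emit:
{"fn": "servo_tool", "kwargs": {"plan": [[0,0,0,-0.0008,0,0,0],[0,0,0,-0.001,0,0,0],[0,0,0,-0.001,0,0,0]]}}

```text
t: 19.38
position: [0.4789, -0.1731, 0.0113]
tcp_rot: [-180.0, -0.2, 173.7]
force: [-2.3, -0.4, 0.7]
gripper_width: -0.001
grasp_force: 1.5
```

Emit:
{"fn": "servo_tool", "kwargs": {"plan": [[0,0,0,-0.0008,0,0,0],[0,0,0,-0.001,0,0,0],[0,0,0,-0.001,0,0,0]]}}

```text
t: 19.63
position: [0.4789, -0.1731, 0.0112]
tcp_rot: [-180.0, -0.3, 173.6]
force: [-4.7, -0.2, 1.7]
gripper_width: -0.001
grasp_force: 2.6
```

The block stopped at x=0.4789 while the force rose, so it is on the screw. I'll raise the push gradually.

Emit:
{"fn": "servo_tool", "kwargs": {"plan": [[0,0,0,-0.0005,0,0,0],[0,0,0,-0.001,0,0,0],[0,0,0,-0.001,0,0,0]]}}

```text
t: 19.88
position: [0.479, -0.1731, 0.0111]
tcp_rot: [-179.9, -0.4, 173.6]
force: [-8.0, 0.6, 4.5]
gripper_width: -0.003
grasp_force: 3.7
```

Emit:
{"fn": "servo_tool", "kwargs": {"plan": [[0,0,0,-0.0005,0,0,0],[0,0,0,-0.0005,0,0,0],[0,0,0,-0.0005,0,0,0]]}}

```text
t: 20.13
position: [0.479, -0.1731, 0.0111]
tcp_rot: [-179.9, -0.4, 173.6]
force: [-7.6, 0.1, 6.1]
gripper_width: -0.0
grasp_force: 4.3
```

Emit:
{"fn": "servo_tool", "kwargs": {"plan": [[0,0,0,-0.0005,0,0,0],[0,0,0,-0.0005,0,0,0],[0,0,0,-0.0005,0,0,0],[0,0,0,-0.0005,0,0,0],[0,0,0,-0.0005,0,0,0],[0,0,0,-0.0005,0,0,0],[0,0,0,-0.0005,0,0,0],[0,0,0,-0.0005,0,0,0],[0,0,0,-0.0005,0,0,0],[0,0,0,-0.0005,0,0,0],[0,0,0,-0.0005,0,0,0],[0,0,0,-0.0005,0,0,0],[0,0,0,-0.0005,0,0,0],[0,0,0,-0.0005,0,0,0]]}}

```text
t: 21.3
position: [0.479, -0.1731, 0.0111]
tcp_rot: [-179.9, -0.5, 173.6]
force: [-11.0, 1.1, 7.0]
gripper_width: 0.002
grasp_force: 4.8
```

It held about 10–11 N for over a second. Now I'll let go: back straight out, then up.

Emit:
{"fn": "servo_tool", "kwargs": {"plan": [[0,0,0,0.002,0,0,0],[0,0,0,0.006,0,0,0],[0,0,0,0.015,0,-0.001,0],[0,0,0,0.035,0,-0.005,0],[0,0,0,0.06,0,-0.02,0],[0,0,0,0.08,0,-0.05,0],[0,0,0,0.08,0,-0.09,0],[0,0,0,0.08,0,-0.13,0],[0,0,0,0.08,0,-0.15,0],[0,0,0,0.08,0,-0.15,0],[0,0,0,0.08,0,-0.15,0]]}}

```text
t: 22.22
position: [0.4046, -0.1656, 0.1633]
tcp_rot: [-179.9, 0.2, 173.7]
force: [-0.6, 0.3, 0.1]
gripper_width: -0.001
grasp_force: 0.0
```

```bash
python3 - <<'E'
from h import *
s=state();print(s['t'],s['position'],s['force'])
c=vision.calibration('wrist'); im=vision.read_camera('wrist'); g=cv2.cvtColor(im,cv2.COLOR_RGB2GRAY)
O=np.array([.4929,-.173,0]);ex=np.array([.9938,-.1115,0])
u=proj(c,O+.018*ex+[0,0,.021]).round().astype(int);print(u)
x,y=u; p=g[y-20:y+20,x-20:x+20]
p=cv2.resize(p,None,fx=6,fy=6,interpolation=cv2.INTER_CUBIC)
n,_,st,ce=cv2.connectedComponentsWithStats((p<45).astype(np.uint8))
for a,b in zip(st[1:],ce[1:]):
    if a[4]>300:
        v=b/6+u-20; P=plane(c,v,.018); d=P-O; print(a[4],v,P,d@ex,d@[.1115,.9938,0])
E
```

```text
22.2167 [ 0.40457592 -0.16555616  0.16328398] [-0.60240724  0.28361213  0.07038612]
[319 290]
489 [299.52658487 275.05657805] [ 0.49382266 -0.1928368   0.018     ] 0.003128739356735763 -0.019610932229700236
40743 [319.93498679 294.38316193] [ 0.51813884 -0.17507856  0.018     ] 0.025314123500918596 0.0007484533599220549
```

The stop was felt at block x≈18 mm, which matches the screw seen in the image. The arm is clear, so I'll hand in.

```bash
python3 -c "
from h import *
print(workorder.hand_in())"
```

```text
the job is handed in; nothing more can be done
None
```

I slid the drilled block out of the row, laid it on the holder's bed, pushed it past the side shoe onto the stop screw, held it there at about 10–11 N for a second, let go and handed the job in; the hand-in gave no verdict, and I had no clear final image of the seated block.

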